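One vial down each chute of the vial sorter

TASK

Send one vial into each of the sorter's two catch trays: feed one with a full push of the feed knob towards the rig's right, let the knob spring back, rock the seesaw gate over by pressing down its raised end so that it feeds the other chute, and feed the next vial. The other two vials stay in the magazine, with the knob sprung home and the gate left where it was for the second vial. Do not touch the vials themselves or disturb the things lying round the sorter.

Things in the scene. Friction and masses are not known exactly. Their poses are not given: they have to be found in the camera images.
- sorter: the vial sorter, a fixed aluminium bench rig on a base plate 98 x 436 mm. Origin on the table under the gate's pivot; x axis to the rig's back (away from the robot), y to its left as seen from the robot, z up. A seesaw trough (the gate) turns on an axle along x, 100 mm up; beyond each end a steel chute leads outward and down into a white tray. The magazine stands above the axle
- magazine (a point): top centre of the clear magazine, 60 mm (x) by 26 mm (y), 22 mm left of the pivot, top 216 mm above the table, in which four vials lie across, one on another
- gate (a joint): tilt of the gate, a steel trough 62 x 260 mm: -0.28..+0.28 rad. Positive = left end up, vials run to the RIGHT tray; negative = right end up, vials run LEFT. Top-heavy, it rests on either stop; pressing down the raised end (under 1 N) past level rocks it over. It may start on either side and may still be falling there in the first two seconds
- tab_left (a point): top centre of the ribbed black pad (27 x 24 mm) on the thumb tab that sticks out to the robot's side at the left end of the gate, 115 mm left of the pivot, 47 mm in front of it; 145 mm above the table when raised, 82 mm when down
- tab_right (a point): the same on the right end of the gate
- shuttle (a joint): travel of the black feed shuttle under the magazine: 0 = home, 0.022 m = full stroke, to the rig's right (-y). A spring returns it (2.4 N at first, 6.8 N at full stroke). Each full stroke drops one vial on the middle of the gate; back home its pocket takes the next vial
- shuttle_knob (a point): centre of the upright black knob (18 mm diameter, 34 mm tall, 217 mm above the table) on a bent rod in front of the magazine; it moves with the shuttle and is pushed sideways to the rig's right (-y) from its left side. The magazine's front face is 17 mm behind the knob's back
- tray_left (a point): middle of the left catch tray, on its floor 30 mm above the table; inside 68 mm (x) by 46 mm (y), outer end wall 76 mm above the table
- tray_right (a point): the same of the right catch tray
- vial_1: smooth amber glass vial with white cap and rounded ends, 16 mm diameter, 48 mm long, origin at its centre, its own x axis along its length; number 1 from below in the magazine at the start
- vial_2: smooth amber glass vial with white cap and rounded ends, 16 mm diameter, 48 mm long, origin at its centre, its own x axis along its length; number 2 from below in the magazine at the start
- vial_3: smooth amber glass vial with white cap and rounded ends, 16 mm diameter, 48 mm long, origin at its centre, its own x axis along its length; number 3 from below in the magazine at the start
- vial_4: smooth amber glass vial with white cap and rounded ends, 16 mm diameter, 48 mm long, origin at its centre, its own x axis along its length; number 4 from below in the magazine at the start
- white_bottle_2: bystander, not to be disturbed: a white screw-cap bottle, 50 mm across, 84 mm tall
- dish_1: bystander, not to be disturbed: a 92 mm petri dish, 17 mm high
- tweezers: bystander, not to be disturbed: steel tweezers 123 mm long, lying flat
- marker_black: bystander, not to be disturbed: a marker pen, 138 mm long, lying flat
- timer: bystander, not to be disturbed: a small bench timer, 60 x 66 x 17 mm
- counting_slide: bystander, not to be disturbed: a glass counting slide, 33 x 75 x 5 mm, lying flat
- dish_3: bystander, not to be disturbed: a 60 mm petri dish, 16 mm high

How it is judged:
On the way, in this order (a step that is already met when the one before it is completed fails the run):
1. one vial has run into a tray (((y of vial_1 in the frame of sorter above 0.166 m and z of vial_1 in the frame of sorter below 0.055 m and x of vial_1 in the frame of sorter between -0.04 and 0.04 m) or (y of vial_1 in the frame of sorter below -0.166 m and z of vial_1 in the frame of sorter below 0.055 m and x of vial_1 in the frame of sorter between -0.04 and 0.04 m))), for 0.1 s.
2. the gate is rocked over to the other chute (((y of vial_1 in the frame of sorter above 0.166 m and z of vial_1 in the frame of sorter below 0.055 m and x of vial_1 in the frame of sorter between -0.04 and 0.04 m and value of joint gate above 0.24 rad) or (y of vial_1 in the frame of sorter below -0.166 m and z of vial_1 in the frame of sorter below 0.055 m and x of vial_1 in the frame of sorter between -0.04 and 0.04 m and value of joint gate below -0.24 rad))), for 0.1 s.
3. the next vial has run into the other tray (((y of vial_1 in the frame of sorter above 0.166 m and z of each of vial_1, vial_2 in the frame of sorter below 0.055 m and x of vial_1 in the frame of sorter between -0.04 and 0.04 m and y of vial_2 in the frame of sorter below -0.166 m and x of vial_2 in the frame of sorter between -0.04 and 0.04 m) or (y of vial_1 in the frame of sorter below -0.166 m and z of each of vial_1, vial_2 in the frame of sorter below 0.055 m and x of vial_1 in the frame of sorter between -0.04 and 0.04 m and y of vial_2 in the frame of sorter above 0.166 m and x of vial_2 in the frame of sorter between -0.04 and 0.04 m))), for 0.1 s.
At the end, for the whole second after the job is handed in: The lowest two vials lie at rest (under 0.03 m/s) inside the two catch trays, one in each; the other two are still in the magazine; the gate is over (at least 0.24 rad) to the side of the second vial; the shuttle is home within 3 mm (((y of vial_1 in the frame of sorter above 0.166 m and z of each of vial_1, vial_2 in the frame of sorter below 0.055 m and x of vial_1 in the frame of sorter between -0.04 and 0.04 m and y of vial_2 in the frame of sorter below -0.166 m and x of vial_2 in the frame of sorter between -0.04 and 0.04 m and value of joint gate above 0.24 rad) or (y of vial_1 in the frame of sorter below -0.166 m and z of each of vial_1, vial_2 in the frame of sorter below 0.055 m and x of vial_1 in the frame of sorter between -0.04 and 0.04 m and y of vial_2 in the frame of sorter above 0.166 m and x of vial_2 in the frame of sorter between -0.04 and 0.04 m and value of joint gate below -0.24 rad)) and z of vial_3 in the frame of sorter between 0.14 and 0.212 m and y of vial_3 in the frame of sorter between 0.01 and 0.034 m and x of vial_3 in the frame of sorter between -0.02 and 0.02 m and z of vial_4 in the frame of sorter between 0.14 and 0.212 m and y of vial_4 in the frame of sorter between 0.01 and 0.034 m and x of vial_4 in the frame of sorter between -0.02 and 0.02 m and value of joint shuttle below 0.003 m and linear speed of each of vial_1, vial_2, vial_3, vial_4 below 0.03 m/s); the robot touches nothing.
It fails at once if a vial is touched by the robot (over 0.5 N) (contact force between any of the arm, the fingers and vial_1 above 0.5 N or contact force between any of the arm, the fingers and vial_2 above 0.5 N or contact force between any of the arm, the fingers and vial_3 above 0.5 N or contact force between any of the arm, the fingers and vial_4 above 0.5 N).
It fails at once if a bystander is moved more than 25 mm (distance of any of white_bottle_2, dish_1, tweezers, marker_black, timer, counting_slide, dish_3 from where it was at the start of the episode above 0.025 m).
It fails at once if a vial is lifted or carried (height (world z) of any of vial_1, vial_2, vial_3, vial_4 above 0.23 m).
It also fails if it takes over 58 s, if anything falls off the work surface, if the arm or the gripper's body presses on something with over 40 N, if the wrist force passes 120 N, or if a joint passes its speed limit or range.

ROBOT

A 6-joint arm with a two-finger parallel gripper is mounted at the origin on a cart in front of the work surface, level with it; the furniture and walls round the work are solid. World frame = base frame: x ahead of the robot, y to its left, z up, the work surface at z = 0. Lengths are in m, angles in rad, forces in N, time in s.
With the tool pointing down it reaches from about 0.325 to 0.9 m from the base axis. Payload 6.1 kg.
Tool frame: the origin (TCP) lies on the centre line of the jaws, within the pads' length; the fingertips stand ahead of it and the grasp point (between the pads) lies 5 mm behind it (r.tips_ahead is the z of the fingertips in the tool frame, in m); z points along the fingers, y is the line along which they close (so a half turn about z gives the same grasp; the last joint's range is limited). The gripper opens to 85 mm and grips with 20 to 120 N. Pads are 22 mm wide; open, the fingers measure 114 mm over their backs; the gripper's body (76 mm by 85 mm) begins 54 mm behind the grasp point. The pads swing forward as they close: fully open they stand 13 mm farther back than shut.
Start: joints at [1.072, 0.22, 1.526, -0, 1.395, -0.126], TCP at [0.228, 0.582, 0.245] pointing down, gripper open.
Joint ranges: [-2.98, 2.98], [-0.91, 2.08], [0.09, 2.57], [-1.24, 4.39], [0.2, 2.65], [-2.68, 2.68]. Speed limits (rad/s): [2.57, 2.57, 3.01, 3.14, 3.14, 3.14].

INTERFACE

Orientations are given as a 3x3 rotation matrix whose columns are the frame's x, y, z axes.
In Python, from plant import r gives the robot as it stands.
- The arm moves only by the tool apply_moves, never from a script. Its argument "increments" is a list of rows, each a list of 5 numbers: the shift along the tool's x, y, z as a fraction of full scale, then the turn about the tool's z as a fraction of full scale, then the opening, from -1 (shut) to 1 (fully open). A call has 1 to 10 rows; each row is the pose to reach, as a shift and turn from the pose commanded when the call began, along the tool's axes at that moment; what a row does not reach only later rows make up. Full scale, the value 1, is 200 mm for a shift and 90 degrees for a turn. A row lasts 1/8 s, in which the tool goes at most 62.5 mm and 10.7 degrees, less where a joint would pass 70% of its speed; a pose out of reach is approached as far as the arm can. A call with a number of a shift or a turn outside -1 to 1 is refused whole. A call with a gripper value outside its range is refused whole. The fingers move at their own pace and stop on an object; the grip force is fixed at half the most. Time passes only in rows, so rows that repeat a pose let the fingers close. It gives the time, the measured TCP pose, the force, the opening and the grip force at its end, in the units of the state.
- r.state(): the state, without advancing time (a new reading comes with each control period).
- r.camera(name): name is "scene" or "top" or "wrist"; returns a dict with "pixels" (420x560x3 uint8, red, green, blue), "K" (3x3 intrinsics, pixels), "eye" and "attitude" of the camera in the world; the wrist camera has in their place "hand_eye" (4x4, takes a point from camera to tool coordinates, whose origin is the TCP and whose axes are the flange's). Camera axes: x right, y down, z forward; pixel columns grow to the right and rows downward; lengths in m; the calibration is good to about 2 mm. The wrist camera is an equidistant fisheye: a pixel r from the principal point sees the ray r / f radians off the axis. A picture is of the moment at which its call begins: read the wrist's pose just before it. There is no depth.
- r.sign_off(): hands the job in; it is judged then, once.
The state is a dict: "t": time; "joint_pos": joint angles; "joint_vel": joint speeds; "effort": joint torques, N m; "ee_pos": TCP position; "tool_rot": TCP orientation; "contact_force": force on the tool from outside, world axes, zero at the start; "wrist_torque": the same for the moment, N m; "grip_width": opening from 0.0 (shut) to 1.0 (fully open); "gripper_force": force on a finger pad.
Only numpy, scipy, OpenCV 4.12 (cv2) and the standard library are available. Lean on these libraries where they do the work, as an engineer would, in place of code of your own. Each camera call takes 0.05 s, during which the arm holds its last target. There are 200 camera calls.

## Working session

There is one attempt and no reset: what is moved stays moved. The work goes in short steps, Python scripts to look and compute and a tool call to move; the robot and the scene stay as the last step left them, time stands still between calls to the robot, and variables do not carry over. Pictures are saved under pics/ and viewed, at most 13 in all, crops included, and the job is handed in when it is done.

Besides the shell and the picture viewer there is one more tool, called after "Emit:" in YAML: its name, and indented under it one key for each argument. apply_moves: Moves the arm, as the interface text tells. Its arguments: {"type":"object","properties":{"increments":{"type":"array","items":{"type":"array","items":{"type":"number","minimum":-1,"maximum":1}}}},"required":["increments"]}

```bash
mkdir -p pics; ls
python3 - <<'E'
from plant import r
import cv2,numpy as np
s=r.state();print(s['t'],s['ee_pos'],s['tool_rot'],r.tips_ahead,s['contact_force'])
for n in ['scene','top']:
    c=r.camera(n);cv2.imwrite(f'pics/{n}0.png',c['pixels'][:,:,::-1]);print(n,c['K'],c['eye'],c['attitude'])
E
```

```text
pics
0.0 [0.22737302 0.58155073 0.24419684] [[-9.31314068e-01  3.64215933e-01 -9.27955575e-04]
 [ 3.64217038e-01  9.31312500e-01 -1.72534735e-03]
 [ 2.35817632e-04 -1.94481749e-03 -9.99998081e-01]] 0.014 [-0.72198311  1.01620666 -0.98483745]
scene [[462.34922478   0.         277.01763185]
 [  0.         462.34922478 205.29233023]
 [  0.           0.           1.        ]] [-0.51671366 -0.45368544  0.8067905 ] [[ 0.4744277  -0.41737626  0.77505833]
 [-0.87991419 -0.25072147  0.40359604]
 [ 0.02587236 -0.87346197 -0.4862045 ]]
top [[437.34224167   0.         280.42720378]
 [  0.         437.34224167 211.18377526]
 [  0.           0.           1.        ]] [0.375617   0.0931257  1.27355436] [[ 0.02653125 -0.98944499  0.14245947]
 [-0.99964037 -0.02570391  0.00764507]
 [-0.00390261 -0.14261107 -0.98977111]]
```

View pics/scene0.png

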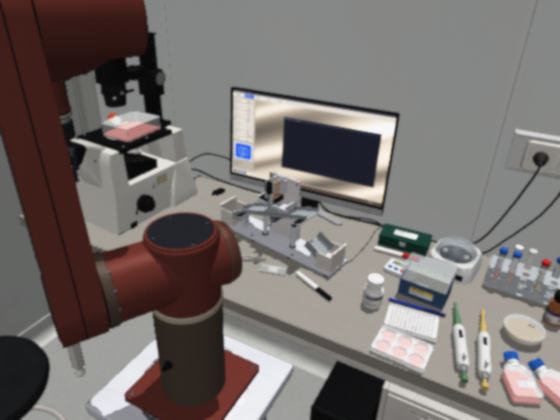

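View pics/top0.png

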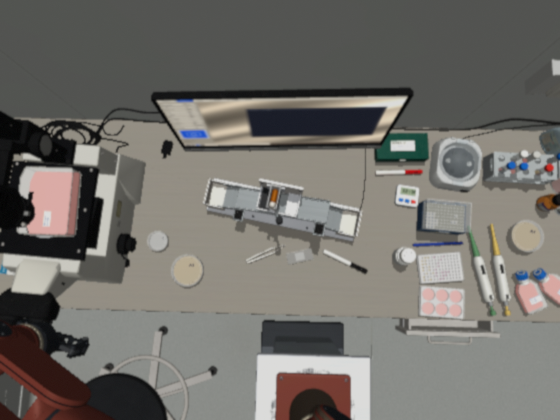

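The top view shows the sorter from its left tray at about (216,193) to its right tray at (347,220). The magazine is near (272,198). I'll enlarge both views.

Run:
```python
import cv2,numpy as np
a=cv2.imread('pics/top0.png')[165:255,195:370];b=cv2.imread('pics/scene0.png')[165:280,210:355]
a=cv2.resize(a,None,fx=4.5,fy=4.5,interpolation=cv2.INTER_CUBIC)
b=cv2.resize(b,None,fx=5,fy=5,interpolation=cv2.INTER_CUBIC)
cv2.imwrite('pics/a.png',a);cv2.imwrite('pics/b.png',b)
```

```text
(no output)
```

View pics/a.png

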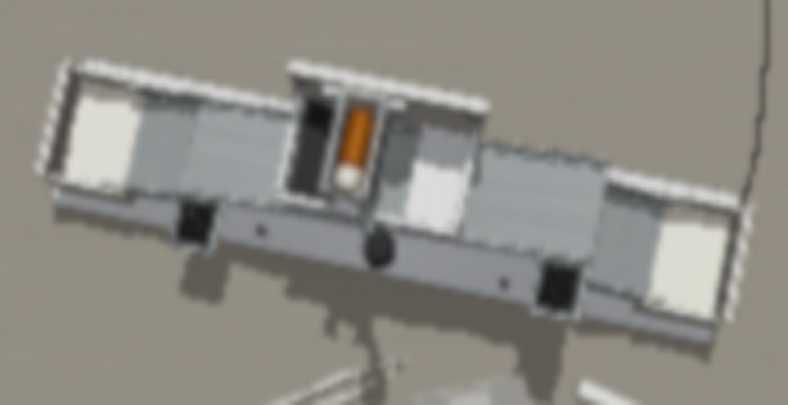

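View pics/b.png

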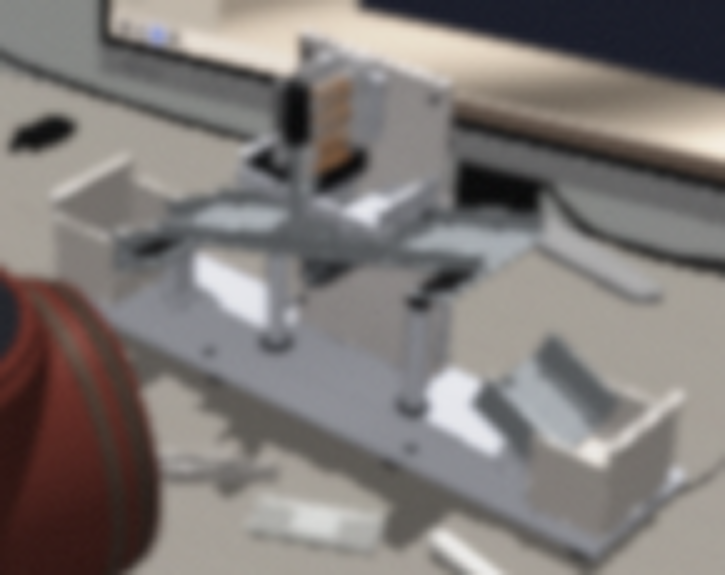

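```bash
cat > h.py <<'E'
from plant import r
import numpy as np
def ray(c,u,v):
    d=np.linalg.inv(c['K'])@[u,v,1];return np.array(c['eye']),np.array(c['attitude'])@d
def plane(c,u,v,z):
    e,d=ray(c,u,v);return e+d*(z-e[2])/d[2]
def tri(c1,p1,c2,p2):
    A=[];b=[]
    M=np.zeros((3,3));v=np.zeros(3)
    for c,p in((c1,p1),(c2,p2)):
        e,d=ray(c,*p);d/=np.linalg.norm(d);P=np.eye(3)-np.outer(d,d);M+=P;v+=P@e
    return np.linalg.solve(M,v)
E
python3 - <<'E'
from h import *
t=r.camera('top');s=r.camera('scene')
T=lambda x,y:((x+.5)/4.5-.5+195,(y+.5)/4.5-.5+165)
S=lambda x,y:((x+.5)/5-.5+210,(y+.5)/5-.5+165)
L=plane(t,*T(195,224),.082);R=plane(t,*T(557,287),.145)
print('tabs top',L,R,'sep',np.linalg.norm((L-R)[:2]))
print('scene',plane(s,*S(150,245),.082),plane(s,*S(445,280),.145))
print('tri',tri(t,T(195,224),s,S(150,245)),tri(t,T(557,287),s,S(445,280)))
print('knob tri mid',tri(t,T(380,248),s,S(294,110)),'top',plane(t,*T(380,244),.212))
y=(L-R)[:2];yw=np.arctan2(-y[0],y[1]);ex=np.array([np.cos(yw),np.sin(yw)])
o=(L+R)[:2]/2+.047*ex;ey=np.array([-ex[1],ex[0]])
print('yaw',yw,'origin',o,'ey',ey,'tray corners z.076',[plane(t,*T(*p),.076)[:2] for p in((67,65),(42,178),(745,205),(728,318))])
for p in((67,65),(42,178),(745,205),(728,318)):
    q=plane(t,*T(*p),.076)[:2]-o;print(q@ex,q@ey)
q=plane(t,*T(380,244),.212)[:2]-o;print('knob',q@ex,q@ey)
E
```

```text
tabs top [0.53517993 0.21891783 0.082     ] [0.49557375 0.0022994  0.145     ] sep 0.220209436892887
scene [0.53189381 0.22265393 0.082     ] [0.49208455 0.00245931 0.145     ]
tri [0.53395144 0.22105908 0.08143895] [0.49532268 0.00294992 0.1432621 ]
knob tri mid [0.50550441 0.10566522 0.2182271 ] top [0.50942202 0.10417789 0.212     ]
yaw -0.18084094986464563 origin [0.5616104  0.10215534] ey [0.17985687 0.98369279] tray corners z.076 [array([0.63361916, 0.30317131]), array([0.56213735, 0.31505833]), array([ 0.55655071, -0.11799508]), array([ 0.48664751, -0.10768261])]
0.034680393664480696 0.21068922398422735
-0.03777370828460512 0.2095259071892913
0.034618382094147616 -0.21747040270852083
-0.03599965154272562 -0.21989866726709026
knob -0.05170110551565932 -0.007396870888291381
```

Emit:
apply_moves:
  increments:
    - [-0.2,-0.14,0,0,-1]
    - [-0.4,-0.28,0,0,-1]
    - [-0.6,-0.43,0,-0.06,-1]
    - [-0.8,-0.57,0,-0.122,-1]
    - [-1,-0.71,0,-0.122,-1]
    - [-1,-0.71,0,-0.122,-1]

```text
t: 0.95
ee_pos: [0.3637, 0.3746, 0.2452]
tool_rot: [[-0.983, 0.185, 0.0], [0.185, 0.983, -0.001], [-0.0, -0.001, -1.0]]
contact_force: [-1.0, 0.5, -0.1]
grip_width: 0.001
gripper_force: 0.0
```

```bash
cat >> h.py <<'E'
o=np.array([.5609,.0985]);yw=-.181
ex=np.array([np.cos(yw),np.sin(yw)]);ey=np.array([-ex[1],ex[0]])
def go(x,y,z):
    s=r.state();R=np.array(s['tool_rot']);p=np.array(s['ee_pos'])
    q=p[:2]-o
    print('t',s['t'],'rig',(q@ex).round(4),(q@ey).round(4),p[2].round(4),'F',np.round(s['contact_force'],1),'grip',s['grip_width'],'tips',r.tips_ahead)
    print('dyaw frac',np.arctan2(R[:2,1]@-ex,R[:2,1]@ey)-0)
    print('frac',(R.T@(np.r_[o+x*ex+y*ey,z]-p)/.2).round(3))
E
python3 -c "
from h import *
print((np.array([.508,.105])-o)@ex,(np.array([.508,.105])-o)@ey)
go(-.055,.040,.244)"
```

```text
-0.053205921291331365 -0.003128887907970809
t 0.95 rig -0.2437 0.2361 0.2452 F [-1.   0.5 -0.1] grip 0.0009953809190037205 tips 0.014
dyaw frac -0.004621734638692432
frac [-0.948 -0.976  0.007]
```

Emit:
apply_moves:
  increments:
    - [-0.2,-0.2,0,0,-1]
    - [-0.4,-0.4,0,0,-1]
    - [-0.6,-0.6,0,0,-1]
    - [-0.8,-0.8,0,0,-1]
    - [-0.945,-0.9,0,0,-1]
    - [-0.945,-0.9,0,0,-1]
    - [-0.945,-0.9,0,0,-1]

```text
t: 1.82
ee_pos: [0.5151, 0.1669, 0.245]
tool_rot: [[-0.984, 0.18, -0.001], [0.18, 0.984, 0.0], [0.001, 0.0, -1.0]]
contact_force: [-0.2, 0.5, 0.4]
grip_width: 0.001
gripper_force: 0.0
```

```bash
python3 -c "
from h import *
import cv2
go(-.055,.040,.204)
t=r.camera('top')['pixels'];w=r.camera('wrist')['pixels']
a=cv2.resize(t[165:255,195:345],None,fx=4,fy=4,interpolation=2)
b=cv2.resize(w,(480,360))
im=np.zeros((360,600,3),'u1');im=a
cv2.imwrite('pics/c.png',np.vstack([np.pad(b,((0,0),(0,120),(0,0)))[:,:600],a])[:600,:,::-1])
"
```

```text
t 1.825 rig -0.0574 0.059 0.245 F [-0.2  0.5  0.4] grip 0.0012476374447527871 tips 0.014
dyaw frac 0.0003230222745908177
frac [-0.012 -0.095  0.205]
```

View pics/c.png

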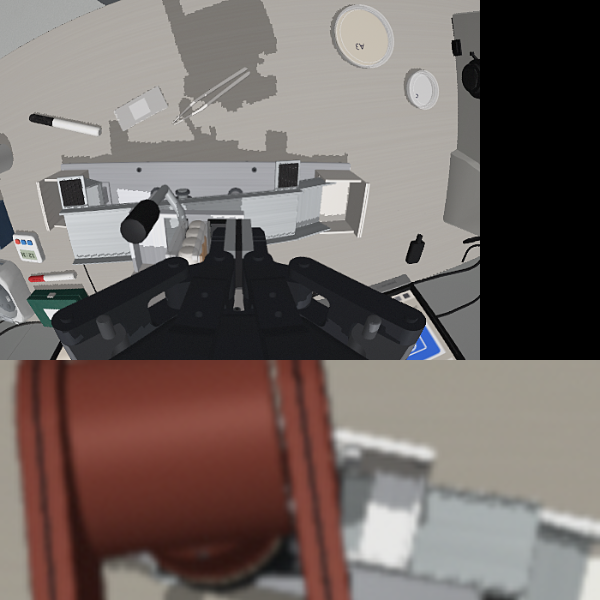

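The wrist view shows the fingertips at about (238,222) and the knob's top face at about (135,228). I'll check the knob's position through the fisheye.

```bash
cat >> h.py <<'E'
def wplane(c,s,u,v,z):
    K=c['K'];a=(u-K[0][2])/K[0][0];b=(v-K[1][2])/K[1][1];th=np.hypot(a,b)
    d=np.array([a/th*np.sin(th),b/th*np.sin(th),np.cos(th)])
    H=np.array(c['hand_eye']);R=np.array(s['tool_rot'])
    e=np.array(s['ee_pos'])+R@H[:3,3];d=R@H[:3,:3]@d
    p=e+d*(z-e[2])/d[2];q=p[:2]-o;return p.round(4),(q@ex).round(4),(q@ey).round(4)
E
python3 -c "
from h import *
s=r.state();c=r.camera('wrist');k=560/480
print('knob',wplane(c,s,134*k,228*k,.217))
print('tabR',wplane(c,s,73*k,192*k,.145),'tabL',wplane(c,s,288*k,175*k,.082))
print('mag front top corner?',wplane(c,s,200*k,222*k,.216))
"
```

```text
knob (array([0.5076, 0.0969, 0.217 ]), np.float64(-0.0521), np.float64(-0.0112))
tabR (array([0.4917, 0.0036, 0.145 ]), np.float64(-0.0509), np.float64(-0.1058)) tabL (array([0.5319, 0.2183, 0.082 ]), np.float64(-0.0501), np.float64(0.1126))
mag front top corner? (array([0.5105, 0.1418, 0.216 ]), np.float64(-0.0573), np.float64(0.0336))
```

Emit:
apply_moves:
  increments:
    - [0,-0.06,0.1,0,-1]
    - [0,-0.06,0.2,0,-1]
    - [0,-0.06,0.2,0,-1]
    - [0,-0.1,0.2,0,-1]
    - [0,-0.14,0.2,0,-1]
    - [0,-0.17,0.2,0,-1]
    - [0,-0.17,0.2,0,-1]
    - [0,-0.17,0.2,0,-1]

```text
t: 2.98
ee_pos: [0.51, 0.1326, 0.206]
tool_rot: [[-0.984, 0.18, 0.001], [0.18, 0.984, 0.001], [-0.001, 0.001, -1.0]]
contact_force: [1.8, 1.8, 3.7]
grip_width: -0.003
gripper_force: 2.1
```

Emit:
apply_moves:
  increments:
    - [0,-0.02,0,0,-1]
    - [0,-0.04,0,0,-1]
    - [0,-0.04,0,0,-1]
    - [0,-0.04,0,0,-1]

```text
t: 3.48
ee_pos: [0.5085, 0.1246, 0.2059]
tool_rot: [[-0.984, 0.18, 0.001], [0.18, 0.984, 0.0], [-0.001, 0.001, -1.0]]
contact_force: [1.4, 4.4, 4.6]
grip_width: 0.002
gripper_force: 3.4
```

```bash
python3 -c "
from h import *
import cv2
go(-.055,.000,.204)
w=r.camera('wrist')['pixels']
cv2.imwrite('pics/d.png',w[:,:,::-1])
"
```

```text
t 3.475 rig -0.0562 0.0162 0.2059 F [1.4 4.4 4.6] grip 0.002120849375428188 tips 0.014
dyaw frac -0.00018955831297075724
frac [-0.006 -0.081  0.009]
```

View pics/d.png

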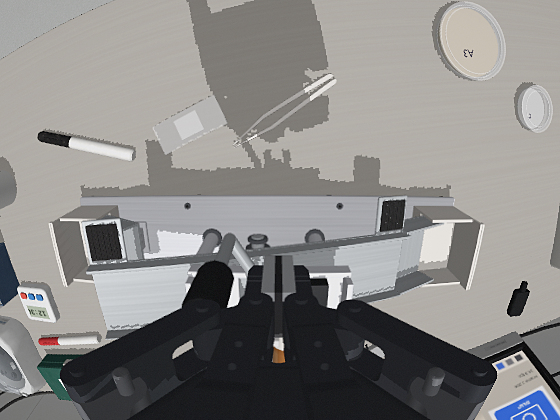

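The fingers are at the knob's left side, with the knob at about (212,285), and the force is building up. I'll push on in steps.

Emit:
apply_moves:
  increments:
    - [0,-0.03,0,0,-1]
    - [0,-0.06,0,0,-1]
    - [0,-0.06,0,0,-1]

```text
t: 3.9
ee_pos: [0.5064, 0.113, 0.2059]
tool_rot: [[-0.984, 0.18, 0.001], [0.18, 0.984, 0.001], [-0.001, 0.002, -1.0]]
contact_force: [1.8, 5.6, 5.4]
grip_width: -0.001
gripper_force: 3.8
```

Emit:
apply_moves:
  increments:
    - [0,-0.02,0,0,-1]
    - [0,-0.02,0,0,-1]

```text
t: 4.15
ee_pos: [0.5061, 0.1107, 0.2065]
tool_rot: [[-0.984, 0.18, 0.003], [0.18, 0.984, 0.004], [-0.002, 0.005, -1.0]]
contact_force: [1.8, 11.4, 6.2]
grip_width: 0.001
gripper_force: 5.7
```

Emit:
apply_moves:
  increments:
    - [0,-0.01,0,0,-1]
    - [0,-0.01,0,0,-1]

```text
t: 4.4
ee_pos: [0.5061, 0.1096, 0.207]
tool_rot: [[-0.984, 0.18, 0.004], [0.18, 0.984, 0.006], [-0.003, 0.006, -1.0]]
contact_force: [2.3, 15.0, 8.2]
grip_width: -0.002
gripper_force: 7.1
```

```bash
python3 -c "
from h import *
import cv2
go(-.055,.000,.204)
w=r.camera('wrist')['pixels'];s=r.camera('scene')['pixels'][165:280,210:355]
cv2.imwrite('pics/e.png',np.hstack([cv2.resize(w[170:370],(420,150)),cv2.resize(s,(379,300),interpolation=2)[:150]])[:,:,::-1]) if 0 else cv2.imwrite('pics/e.png',np.vstack([w[180:350],cv2.resize(s,(560,420),interpolation=2)])[:,:,::-1])
"
```

```text
t 4.4 rig -0.0559 0.001 0.207 F [ 2.3 15.   8.2] grip -0.0023636850369154914 tips 0.014
dyaw frac 0.00043832875294428774
frac [-0.004 -0.005  0.015]
```

View pics/e.png

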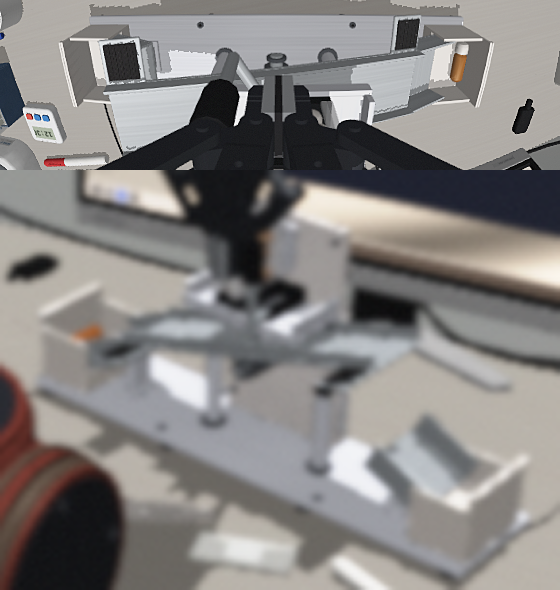

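Vial 1 lies in the left tray, at (456,62) in the wrist strip. I'll let the knob spring back, rise, and go over to the right tab.

Emit:
apply_moves:
  increments:
    - [0,0.05,0,0,-1]
    - [0,0.1,0,0,-1]
    - [0,0.15,0,0,-1]
    - [0,0.22,-0.05,0,-1]
    - [0,0.25,-0.25,0,-1]
    - [0,0.25,-0.4,0,-1]
    - [0,0.25,-0.4,0,-1]

```text
t: 5.38
ee_pos: [0.5151, 0.1563, 0.2882]
tool_rot: [[-0.984, 0.18, 0.004], [0.18, 0.984, 0.0], [-0.004, 0.001, -1.0]]
contact_force: [0.5, 1.0, -0.7]
grip_width: -0.002
gripper_force: 0.0
```

Emit:
apply_moves:
  increments:
    - [0,-0.25,0,0,-1]
    - [0,-0.5,0,0,-1]
    - [0,-0.75,0,0,-1]
    - [0,-0.79,0,0,-1]
    - [0,-0.79,0,0,-1]
    - [0,-0.79,0,0,-1]

```text
t: 6.12
ee_pos: [0.4853, 0.0016, 0.2848]
tool_rot: [[-0.984, 0.179, -0.001], [0.179, 0.984, 0.001], [0.001, 0.0, -1.0]]
contact_force: [0.2, 0.3, 0.2]
grip_width: -0.002
gripper_force: 0.0
```

```bash
python3 -c "
from h import *
go(-.052,-.108,.170)
"
```

```text
t 6.125 rig -0.0569 -0.1089 0.2848 F [0.2 0.3 0.2] grip -0.002345747766529107 tips 0.014
dyaw frac 0.0008048676478016766
frac [-0.025  0.004  0.574]
```

Emit:
apply_moves:
  increments:
    - [-0.02,0,0.25,0,-1]
    - [-0.02,0,0.5,0,-1]
    - [-0.02,0,0.6,0,-1]
    - [-0.02,0,0.66,0,-1]
    - [-0.02,0,0.71,0,-1]
    - [-0.02,0,0.76,0,-1]
    - [-0.02,0,0.81,0,-1]
    - [-0.02,0,0.86,0,-1]
    - [-0.02,0,0.9,0,-1]
    - [-0.02,0,0.9,0,-1]

```text
t: 7.38
ee_pos: [0.4887, -0.0001, 0.1045]
tool_rot: [[-0.984, 0.18, -0.002], [0.18, 0.984, 0.0], [0.002, -0.0, -1.0]]
contact_force: [-0.5, 0.7, 0.1]
grip_width: 0.002
gripper_force: 0.0
```

```bash
python3 -c "
from h import *
import cv2
go(-.052,-.108,.170)
cv2.imwrite('pics/f.png',r.camera('wrist')['pixels'][:,:,::-1])
"
```

```text
t 7.375 rig -0.0532 -0.11 0.1045 F [-0.5  0.7  0.1] grip 0.001772137380319708 tips 0.014
dyaw frac -0.00030538145718920216
frac [-0.006  0.01  -0.328]
```

View pics/f.png

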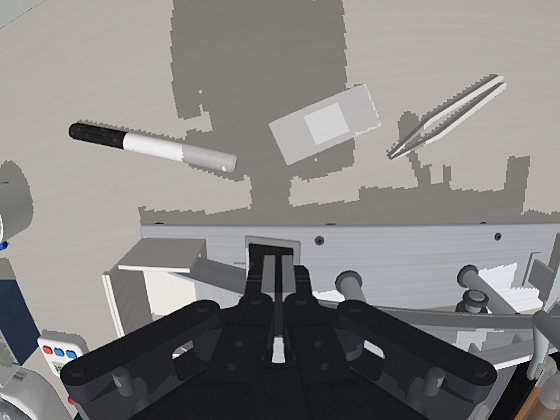

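The fingers are over the right tab at about (272,250) with no force on them, so the gate has tipped. I'll go back to the knob's left side and check the tilt on the way.

Emit:
apply_moves:
  increments:
    - [0,0,-0.2,0,-1]
    - [0,0,-0.5,0,-1]
    - [0,0,-0.8,0,-1]
    - [0.015,0,-0.92,0,-1]
    - [0.015,0,-0.92,0,-1]
    - [0.015,0,-0.92,0,-1]

```text
t: 8.18
ee_pos: [0.4859, 0.0005, 0.288]
tool_rot: [[-0.984, 0.18, -0.002], [0.18, 0.984, 0.0], [0.002, -0.0, -1.0]]
contact_force: [-0.4, -0.1, -0.2]
grip_width: 0.001
gripper_force: 0.0
```

Emit:
apply_moves:
  increments:
    - [0,0.25,0,0,-1]
    - [0,0.5,0,0,-1]
    - [0,0.75,0,0,-1]
    - [0,0.85,0,0,-1]
    - [0,0.85,0,0,-1]
    - [0,0.85,0,0,-1]

```text
t: 8.93
ee_pos: [0.5167, 0.1665, 0.2884]
tool_rot: [[-0.984, 0.181, -0.001], [0.181, 0.984, -0.001], [0.001, -0.001, -1.0]]
contact_force: [0.3, -0.9, -0.8]
grip_width: 0.001
gripper_force: 0.0
```

```bash
python3 -c "
from h import *
import cv2
go(-.056,.0445,.206)
cv2.imwrite('pics/g.png',r.camera('wrist')['pixels'][:,:,::-1])
"
```

```text
t 8.925 rig -0.0557 0.059 0.2884 F [ 0.3 -0.9 -0.8] grip 0.0009540361555280244 tips 0.014
dyaw frac -0.0007967291173623793
frac [ 0.001 -0.072  0.412]
```

View pics/g.png

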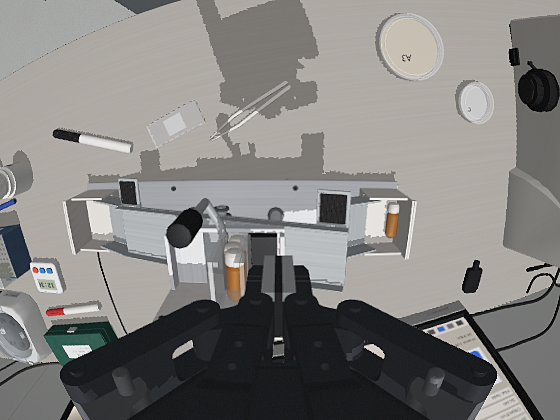

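The left tab at (332,207) is now raised and the right tab at (130,192) is down. Vial 1 is in the left tray at (391,220) and the knob is home. Now for the second feed.

Emit:
apply_moves:
  increments:
    - [0,-0.05,0.2,0,-1]
    - [0,-0.07,0.41,0,-1]
    - [0,-0.07,0.41,0,-1]
    - [0,-0.12,0.41,0,-1]
    - [0,-0.16,0.41,0,-1]
    - [0,-0.19,0.41,0,-1]
    - [0,-0.22,0.41,0,-1]
    - [0,-0.25,0.41,0,-1]
    - [0,-0.28,0.41,0,-1]
    - [0,-0.28,0.41,0,-1]

```text
t: 10.22
ee_pos: [0.5077, 0.1126, 0.2085]
tool_rot: [[-0.984, 0.18, 0.002], [0.18, 0.984, 0.001], [-0.002, 0.001, -1.0]]
contact_force: [1.1, 4.0, 5.7]
grip_width: 0.001
gripper_force: 3.2
```

Emit:
apply_moves:
  increments:
    - [0,-0.02,0,0,-1]
    - [0,-0.02,0,0,-1]
    - [0,-0.02,0,0,-1]

```text
t: 10.6
ee_pos: [0.5071, 0.1094, 0.2085]
tool_rot: [[-0.984, 0.18, 0.003], [0.18, 0.984, 0.002], [-0.002, 0.002, -1.0]]
contact_force: [1.2, 6.2, 4.5]
grip_width: 0.0
gripper_force: 3.8
```

Emit:
apply_moves:
  increments:
    - [0,-0.015,0,0,-1]
    - [0,-0.02,0,0,-1]
    - [0,-0.02,0,0,-1]

```text
t: 10.98
ee_pos: [0.5066, 0.1066, 0.2087]
tool_rot: [[-0.984, 0.179, 0.004], [0.179, 0.984, 0.004], [-0.003, 0.004, -1.0]]
contact_force: [3.4, 10.8, 5.4]
grip_width: 0.0
gripper_force: 5.0
```

```bash
python3 -c "
from h import *
import cv2
go(-.056,.0445,.206)
cv2.imwrite('pics/h.png',r.camera('wrist')['pixels'][:,:,::-1])
"
```

```text
t 10.975 rig -0.0549 -0.0018 0.2087 F [ 3.4 10.8  5.4] grip 0.0001506832342531481 tips 0.014
dyaw frac 0.0005364280505412083
frac [0.006 0.231 0.015]
```

View pics/h.png

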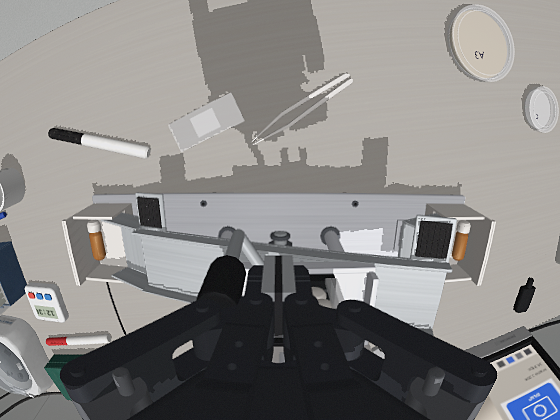

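Vial 2 lies in the right tray at (97,240) and vial 1 in the left at (461,240). I'll release the knob and back away.

Emit:
apply_moves:
  increments:
    - [0,0.05,0,0,-1]
    - [0,0.1,0,0,-1]
    - [0,0.15,0,0,-1]
    - [0,0.22,-0.05,0,-1]
    - [0,0.27,-0.25,0,-1]
    - [0,0.27,-0.4,0,-1]
    - [0,0.27,-0.4,0,-1]
    - [0,0.27,-0.4,0,-1]
    - [0,0.27,-0.4,0,-1]
    - [0,0.27,-0.4,0,-1]

```text
t: 12.28
ee_pos: [0.5146, 0.1576, 0.286]
tool_rot: [[-0.984, 0.18, -0.002], [0.18, 0.984, -0.0], [0.002, -0.001, -1.0]]
contact_force: [0.4, -0.7, -0.2]
grip_width: 0.002
gripper_force: 0.0
```

```bash
python3 -c "
from h import *
import cv2
go(-.056,.0445,.206)
cv2.imwrite('pics/i.png',r.camera('wrist')['pixels'][:,:,::-1])
"
```

```text
t 12.275 rig -0.0561 0.0498 0.286 F [ 0.4 -0.7 -0.2] grip 0.001978018060498249 tips 0.014
dyaw frac -0.0003567961350186722
frac [-0.002 -0.026  0.4  ]
```

View pics/i.png

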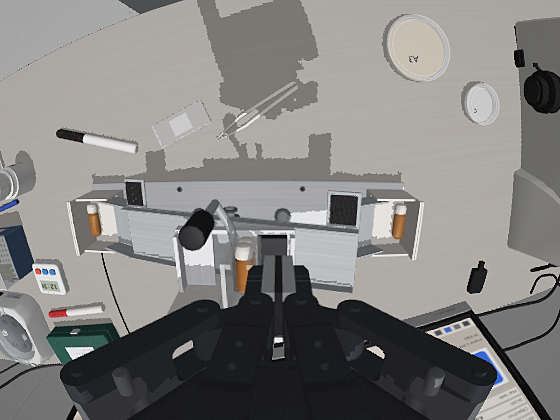

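One vial lies in each tray, at (95,220) and (399,222). The knob is home at (200,230), the gate's left end is up, and the robot is clear.

```bash
python3 -c "
from plant import r
print(r.sign_off())"
```

```text
the job is handed in; nothing more can be done
None
```

The job is handed in with no verdict returned: the last pictures show vial 1 in the left tray, vial 2 in the right tray, the other vials in the magazine, the knob home and the gate left feeding right.

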